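Roll the test sample to the stop and put it on the insulating board

ROBOT

A 6-joint arm with a two-finger parallel gripper is mounted at the origin on the work surface. World frame = base frame: x ahead of the robot, y to its left, z up, the work surface at z = 0. Lengths are in m, angles in rad, forces in N, time in s.
With the tool pointing down it reaches from about 0.225 to 0.875 m from the base axis. Payload 3.4 kg.
Tool frame: the origin (TCP) lies on the centre line of the jaws, within the pads' length; the fingertips stand 22 mm ahead of it and the grasp point (between the pads) lies 3 mm ahead of it; z points along the fingers, y is the line along which they close (so a half turn about z gives the same grasp; the last joint's range is limited). The gripper opens to 85 mm and grips with 20 to 120 N. Pads are 22 mm wide; open, the fingers measure 114 mm over their backs; the gripper's body (76 mm by 85 mm) begins 54 mm behind the grasp point. The pads swing forward as they close: fully open they stand 13 mm farther back than shut.
Start: joints at [0.999, 0.276, 1.505, -0, 1.361, -0.121], TCP at [0.251, 0.518, 0.223] pointing down, gripper open.
Joint ranges: [-2.89, 2.89], [-0.75, 2.08], [0.22, 2.7], [-1.18, 4.32], [0.11, 2.71], [-2.7, 2.7]. Speed limits (rad/s): [2.57, 2.57, 3.14, 3.14, 3.14, 3.14].

INTERFACE

Orientations are given as a unit quaternion [w, x, y, z].
In Python, from rig import manip, sensors, get_image, sign_off gives the robot as it stands (manip), with the cameras as plain functions, the readings (sensors) and the job as plain functions.
- The arm moves only by the shell command python3 steer.py 'ROWS' [OPENING] [FORCE]. ROWS is rows parted by semicolons, their numbers by spaces, 1 to 5 of them, each of 4 numbers: dx, dy, dz in m, then a turn about the tool's z in rad; each row shifts and turns the commanded pose from where the row before left it, along the tool's axes as they then stand; what a row does not reach is not made up. A row lasts 1/12 s, in which the tool goes at most 0.0417 m and 0.125 rad, less where a joint would pass 70% of its speed; a pose out of reach is approached as far as the arm can. OPENING is the finger opening in m, set as the command begins (- or left out keeps the last). The fingers move at their own pace and stop on an object; FORCE is the grip in N (left out, the last holds). Time passes only in rows, so rows that do not move let the fingers close. It prints the time, the measured TCP pose, the force, the opening and the grip force at its end.
- sensors.get_state(): the state, without advancing time (a new reading comes with each control period).
- get_image(name): name is "side" or "top" or "wrist"; returns a dict with "img" (400x640x3 uint8, red, green, blue), "camera_matrix" (3x3 intrinsics, pixels), "k1" (the pictures are not rectified: a ray, as slopes to the right and down, at radius r is drawn at 1 + k1 r^2 times it, then the intrinsics apply), "T" (4x4, takes a point from camera to world coordinates); the wrist camera has in their place "hand_eye" (4x4, takes a point from camera to tool coordinates, whose origin is the TCP and whose axes are the flange's). Camera axes: x right, y down, z forward; pixel columns grow to the right and rows downward; lengths in m; the calibration is good to about 2 mm. A picture is of the moment at which its call begins: read the wrist's pose just before it. There is no depth.
- sign_off(): hands the job in; it is judged then, once.
The state is a dict: "clock": time; "qpos": joint angles; "qd": joint speeds; "effort": joint torques, N m; "position": TCP position; "ee_rot": TCP orientation; "contact_force": force on the tool from outside, world axes, zero at the start; "moment": the same for the moment, N m; "width": finger opening in m; "gripper_force": force on a finger pad.
Only numpy, scipy, OpenCV 4.12 (cv2) and the standard library are available. Lean on these libraries where they do the work, as an engineer would, in place of code of your own. Each camera call takes 0.05 s, during which the arm holds its last target. There are 200 camera calls.

TASK

Roll the grey sample enclosure that stands on the roller track along the rollers until it is against the end stop, without lifting it on the way. Then lift it off and set it down gently in the middle of the flat insulating board, upright, with its long sides along the board's long sides. Leave the spare enclosure on the bench alone.

Things in the scene. Friction and masses are not known exactly. Their poses are not given: they have to be found in the camera images.
- sample: The sample: a plain grey plastic enclosure with a flat screwed lid and a paper label, a closed box 110 mm long (its x), 60 mm wide (its y), 50 mm high, 0.3 to 0.6 kg, that starts on the roller track with its length along the track. Origin: centre of its underside; z up.
- track: Level roller track fixed to the bench, 380 x 88 mm, free steel rollers across it. Origin: its centre at bench height; x along the track to the end stop, y across, z up. Roller tops 40 mm up; side rails 48 mm up, 72 mm clear between. End stop: upright plate 75 mm high at the +x end, its face at x = 180 mm: against it the sample's centre is at x = 125 mm. Other end open.
- board: Flat dark insulating board fixed to the bench, 180 mm long (its x), 140 mm wide (its y), top face 12 mm above its origin. Origin: its centre at bench height; z up. It lies beyond the track, left or right of an open parts tray (160 x 140 mm, walls 35 mm high) that holds a white ring coil.
- spare: The spare enclosure, not wanted: the same grey plastic but square and taller, 85 by 85 mm, 100 mm high, standing loose on the bare bench to the right of the track. Origin: centre of its underside.

How it is judged:
By the outcome, as a careful person would: the job done as asked, in the order asked, and still so for the second after the job is handed in, with the robot touching nothing.
It also fails if it takes over 38 s, if anything falls off the work surface, if the arm or the gripper's body presses on something with over 40 N, if the wrist force passes 120 N, or if a joint passes its speed limit or range.

## Working session

There is one attempt and no reset: what is moved stays moved. The work goes in short steps, Python scripts to look and compute and a shell command to move; the robot and the scene stay as the last step left them, time stands still between calls to the robot, and variables do not carry over. Pictures are saved under pics/ and viewed, at most 13 in all, crops included, and the job is handed in when it is done.

```bash
mkdir -p pics; ls; python3 - <<'E'
from rig import manip, sensors, get_image, sign_off
import cv2, json, numpy as np
s=sensors.get_state(); print({k:np.round(v,3).tolist() for k,v in s.items()})
for n in("top","side"):
    d=get_image(n); cv2.imwrite(f"pics/{n}0.png",d["img"][...,::-1])
    np.savez(f"{n}0.npz",**d); print(n,d["camera_matrix"],d["k1"],np.round(d["T"],3))
E
```

```text
pics
rig.py
steer.py
{'clock': 0.0, 'qpos': [0.999, 0.277, 1.506, -0.0, 1.361, -0.121], 'qd': [0.001, -0.0, -0.001, 0.0, -0.002, 0.0], 'effort': [0.001, -41.678, -24.58, 0.0, 0.011, -0.0], 'position': [0.25, 0.517, 0.222], 'ee_rot': [-0.0, 0.223, 0.975, -0.001], 'contact_force': [-0.415, -0.163, 0.101], 'moment': [0.002, 0.075, -0.028], 'gripper_force': 0.0, 'width': 0.086}
top [[456.02000749   0.         316.18604363]
 [  0.         456.02000749 196.4199852 ]
 [  0.           0.           1.        ]] 0.023382077314089905 [[-0.024 -0.984  0.179  0.382]
 [-1.     0.026  0.01  -0.128]
 [-0.014 -0.178 -0.984  1.035]
 [ 0.     0.     0.     1.   ]]
side [[439.66045984   0.         326.8030755 ]
 [  0.         439.66045984 194.81731835]
 [  0.           0.           1.        ]] -0.03439930077577027 [[ 0.667 -0.492  0.559  0.002]
 [-0.745 -0.447  0.495 -0.649]
 [ 0.006 -0.747 -0.665  0.732]
 [ 0.     0.     0.     1.   ]]
```

View pics/top0.png

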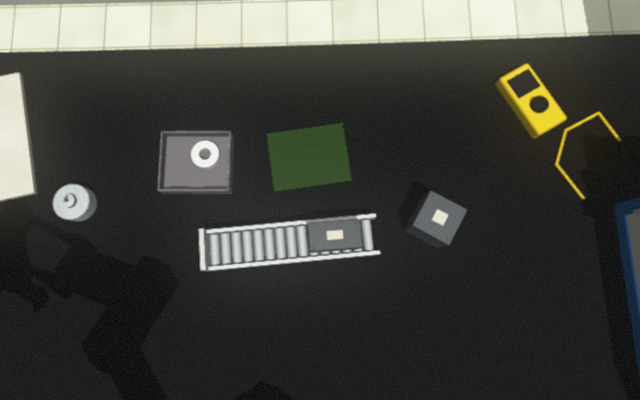

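View pics/side0.png

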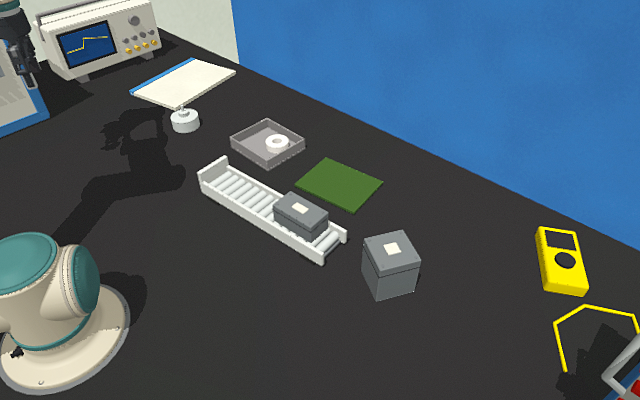

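The top view shows the track's stop at left (203,249), the sample near the open end (335,236), the green board (267–351, 123–191), and the spare at (437,217). The side view agrees, with the board to the right of the tray. Next I measure.

```bash
cat > h.py <<'E'
import cv2, numpy as np
def cast(d,px,z):
    px=np.asarray(px,float).reshape(-1,2); K=d["camera_matrix"]; k=float(d["k1"])
    q=(px-[K[0,2],K[1,2]])/[K[0,0],K[1,1]]; u=q.copy()
    for _ in range(20): u=q/(1+k*(u**2).sum(1,keepdims=True))
    r=np.c_[u,np.ones(len(u))]@d["T"][:3,:3].T; o=d["T"][:3,3]
    return o+r*((z-o[2])/r[:,2])[:,None]
def rect(p):  # centre, sizes, yaw of long side (deg)
    (c,(w,h),a)=cv2.minAreaRect((p[:,:2]*1000).astype(np.float32))
    if w<h: w,h,a=h,w,a+90
    return np.round(c,1),round(w,1),round(h,1),round((a+90)%180-90,2)
def big(m,roi=None):
    m=m.astype(np.uint8)
    if roi: 
        z=np.zeros_like(m); x0,y0,x1,y1=roi; z[y0:y1,x0:x1]=m[y0:y1,x0:x1]; m=z
    cs,_=cv2.findContours(m,cv2.RETR_EXTERNAL,cv2.CHAIN_APPROX_NONE)
    return max(cs,key=cv2.contourArea).reshape(-1,2)
E
python3 - <<'E'
from h import *
for n,roi_t,lab in(("top",(190,205,390,280),(320,225,350,245)),("side",(190,150,355,270),(288,200,312,216))):
    d=dict(np.load(n+"0.npz")); im=d["img"].astype(int); R,G,B=im[...,0],im[...,1],im[...,2]
    c=big((G>R*1.3)&(G>B*1.3)&(G>40),(230,100,400,230)); print(n,"board",rect(cast(d,c,.012)))
    L=big((R>150)&(R>B+8),lab); print(" label",L.mean(0),rect(cast(d,L,.09)))
    if n=="top":
        c=big(im.max(2)>110,roi_t); print(" track px",cv2.boxPoints(cv2.minAreaRect(c)).round(1).tolist(),rect(cast(d,c,.048)))
    print(" prof",im[236 if n=="top" else 208,295:385:3 if n=="top" else 3].tolist()[:30])
d=dict(np.load("top0.npz")); im=d["img"][200:285,190:480,::-1]
cv2.imwrite("pics/c1.png",cv2.resize(im,None,fx=2.75,fy=2.75,interpolation=cv2.INTER_CUBIC))
E
```

```text
top board (array([ 662.8, -101.6]), 183.1, 143.6, -83.42)
 label [334.29787234 234.38297872] (array([ 472.8, -154.2]), 35.2, 18.7, 88.58)
 track px [[196.39999389648438, 228.3000030517578], [376.5, 212.39999389648438], [380.29998779296875, 255.39999389648438], [200.1999969482422, 271.29998779296875]] (array([463.9, -55.5]), 388.9, 93.1, -86.4)
 prof [[112, 117, 115], [156, 161, 160], [209, 219, 214], [183, 187, 184], [71, 74, 73], [107, 112, 114], [107, 110, 113], [111, 115, 116], [106, 111, 112], [109, 113, 112], [116, 119, 118], [229, 226, 207], [231, 228, 213], [230, 227, 209], [232, 230, 215], [232, 230, 215], [163, 162, 153], [107, 111, 114], [108, 113, 116], [106, 112, 111], [107, 112, 113], [105, 109, 110], [82, 86, 88], [154, 157, 157], [209, 215, 213], [183, 187, 185], [42, 43, 40], [40, 41, 43], [40, 39, 40], [41, 41, 40]]
side board (array([ 659.2, -104.7]), 183.9, 147.8, -83.03)
 label [299.74285714 207.51428571] (array([ 472.3, -154.8]), 35.8, 20.3, -86.93)
 prof [[255, 255, 240], [255, 255, 236], [255, 254, 236], [255, 255, 239], [244, 241, 223], [140, 147, 146], [142, 149, 148], [141, 149, 147], [148, 156, 153], [68, 70, 69], [55, 54, 54], [57, 53, 54], [58, 57, 57], [59, 57, 56], [58, 54, 58], [42, 52, 36], [55, 85, 37], [80, 121, 55], [81, 118, 55], [79, 118, 53], [81, 119, 55], [47, 74, 35], [55, 54, 55], [57, 56, 56], [56, 57, 56], [57, 55, 54], [57, 53, 56], [60, 59, 57], [54, 54, 54], [57, 54, 58]]
```

View pics/c1.png

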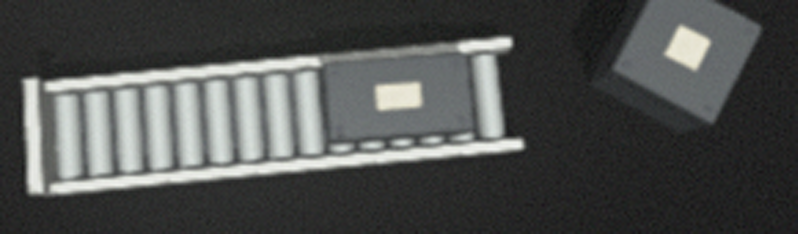

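The crop shows rails running at about 3.8° to world y (tool +x should point along (-0.066, 0.998)). The sample's label is at its centre, crop (398,95), and the spare is clear behind it. First I turn the tool to the track.

```bash
python3 steer.py '0 0 0 0.12;0 0 0 0.12;0 0 0 0.12;0 0 0 0.12;0 0 0 0.12' 0.0 20; python3 steer.py '0 0 0 0.12;0 0 0 0.12;0 0 0 0.12;0 0 0 0.094'
cat > go.py <<'E'
# usage: go.py x y z yaw_deg(of tool x): delta in tool axes
import sys; from h import *; from rig import manip, sensors, get_image, sign_off
from scipy.spatial.transform import Rotation as Ro
s=sensors.get_state(); t=np.array([float(a) for a in sys.argv[1:4]])
w,x,y,z=s["ee_rot"]; R=Ro.from_quat([x,y,z,w]).as_matrix()
yaw=np.degrees(np.arctan2(R[1,0],R[0,0]))
print("pos",np.round(s["position"],4),"yaw",round(yaw,2),"tilt z",np.round(R[:,2],3),"clk",round(s["clock"],2),"w",round(s["width"],4),"F",np.round(s["contact_force"],1),"q6",round(s["qpos"][5],2))
print("delta tool",np.round(R.T@(t-s["position"]),4))
if len(sys.argv)>4: print("turn",round(np.radians(-(float(sys.argv[4])-yaw)),4))
E
python3 go.py .479 -.25 .222 93.8
python3 - <<'E'
from h import *
d=dict(np.load("top0.npz"))
c=lambda p,z:np.round(cast(d,np.array(p)/2.75+[189.7,199.7],z)[:,:2]*1000,1)
print("rails R end",c([(512,43),(522,144)],.048).tolist(),"L",c([(45,87),(45,188)],.048).tolist())
print("stop top",c([(25,79),(43,79),(28,193),(43,193)],.075).tolist())
print("sample top",c([(322,61),(470,53),(473,133),(330,142)],.09).tolist())
print("spare base corner",c([(594,82)],0), "top",c([(655,-5),(762,28),(714,124),(612,72)],.1).tolist())
E
```

```text
clock: 0.52
position: [0.2504, 0.5173, 0.2225]
ee_rot: [-0.0, 0.504, 0.864, -0.001]
contact_force: [0.6, 0.5, 0.9]
width: 0.0257
gripper_force: 0.0
clock: 0.85
position: [0.2504, 0.5173, 0.2225]
ee_rot: [0.0, 0.685, 0.728, -0.001]
contact_force: [-0.1, 0.4, 0.4]
width: -0.0
gripper_force: 0.0
pos [0.2504 0.5173 0.2225] yaw 93.46 tilt z [-0.001 -0.001 -1.   ] clk 0.85 w -0.0 F [-0.1  0.4  0.4] q6 0.94
delta tool [-0.7797  0.1819  0.0011]
turn -0.0059
rails R end [[516.3, -246.7], [436.7, -250.7]] L [[490.8, 123.4], [411.9, 121.8]]
stop top [[494.4, 132.0], [494.0, 118.2], [407.7, 127.7], [407.4, 116.4]]
sample top [[500.5, -97.3], [503.8, -209.6], [443.4, -209.3], [439.3, -102.1]]
spare base corner [[ 488.7 -318.4]] top [[542.9, -349.6], [515.8, -427.3], [445.2, -386.3], [485.5, -313.8]]
```

```bash
R='-0.039 0.009 0 0'; python3 steer.py '-0.039 0.009 0 0;-0.039 0.009 0 0;-0.039 0.009 0 0;-0.039 0.009 0 0;-0.039 0.009 0 0' >/dev/null; python3 steer.py '-0.039 0.009 0 0;-0.039 0.009 0 0;-0.039 0.009 0 0;-0.039 0.009 0 0;-0.039 0.009 0 0' >/dev/null; python3 steer.py '-0.039 0.009 0 0;-0.039 0.009 0 0;-0.039 0.009 0 0;-0.039 0.009 0 0;-0.039 0.009 0 0' >/dev/null; python3 steer.py '-0.039 0.009 0 0;-0.039 0.009 0 0;-0.039 0.009 0 0;-0.039 0.009 0 0;0 0 0 0' >/dev/null; python3 go.py .477 -.247 .08 93.9
```

```text
pos [ 0.4724 -0.2179  0.2222] yaw 93.5 tilt z [ 0.002 -0.005 -1.   ] clk 2.52 w 0.0 F [-0.2  0.4  0.9] q6 -0.62
delta tool [-0.0286  0.0027  0.1424]
turn -0.007
```

```bash
python3 steer.py '-0.029 0.002 0 -0.007;0 0 0 0;0 0 0.04 0;0 0 0.04 0;0 0 0.04 0' ; python3 steer.py '0 0 0.022 0;0 0 0 0;0 0 0 0'>/dev/null; python3 go.py .477 -.247 .08 93.9
```

```text
clock: 2.93
position: [0.4741, -0.2392, 0.1022]
ee_rot: [0.001, 0.681, 0.732, 0.0]
contact_force: [0.5, -0.8, -0.4]
width: -0.0003
gripper_force: 0.0
pos [ 0.4732 -0.2385  0.0802] yaw 94.19 tilt z [-0.002  0.002 -1.   ] clk 3.18 w -0.0 F [-0.5  0.3  1.2] q6 -0.67
delta tool [-0.0088  0.0031  0.0001]
turn 0.0051
```

```bash
python3 steer.py '0.006 0 0 0.005;0.006 0 0 0;0.006 0 0 0;0.006 0 0 0;0.006 0 0 0'|grep for; python3 steer.py '0.006 0 0 0;0.006 0 0 0;0.006 0 0 0;0.006 0 0 0;0.006 0 0 0' |grep for; python3 steer.py '0.006 0 0 0;0.006 0 0 0;0.006 0 0 0;0.006 0 0 0;0.006 0 0 0'; python3 - <<'E'
from rig import manip, sensors, get_image, sign_off
import cv2
d=get_image("top"); cv2.imwrite("pics/p1.png",cv2.resize(d["img"][180:290,170:400,::-1],None,fx=3,fy=3))
E
```

```text
contact_force: [0.4, 0.5, -1.4]
gripper_force: 0.0
contact_force: [-0.1, -1.2, 6.2]
gripper_force: 3.0
clock: 4.43
position: [0.468, -0.1493, 0.0817]
ee_rot: [0.001, 0.683, 0.731, -0.0]
contact_force: [-1.2, -0.8, 6.0]
width: 0.0
gripper_force: 2.8
```

View pics/p1.png

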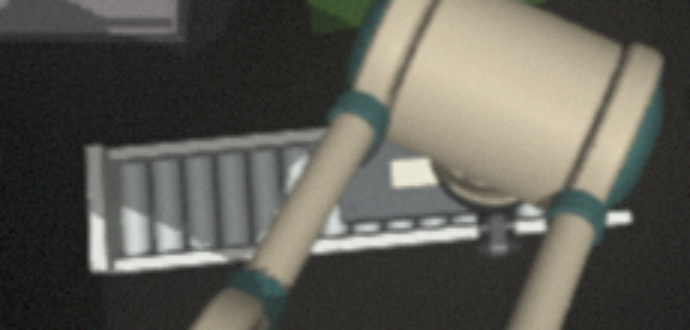

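The wrist shows an upward force of 6 N while pushing, and the label is near crop (412,172). I'll check the contact from the side.

```bash
python3 - <<'E'
from rig import manip, sensors, get_image, sign_off
from h import *
d=get_image("side"); im=d["img"]; np.savez("s1.npz",**d)
cv2.imwrite("pics/p2.png",cv2.resize(im[120:280,170:390,::-1],None,fx=3.5,fy=3.5,interpolation=cv2.INTER_CUBIC))
print(sensors.get_state()["clock"],sensors.get_state()["contact_force"],sensors.get_state()["position"])
E
```

```text
4.5333 [-1.97349301  0.22808962  5.80074854] [ 0.46790111 -0.14840939  0.08157242]
```

View pics/p2.png

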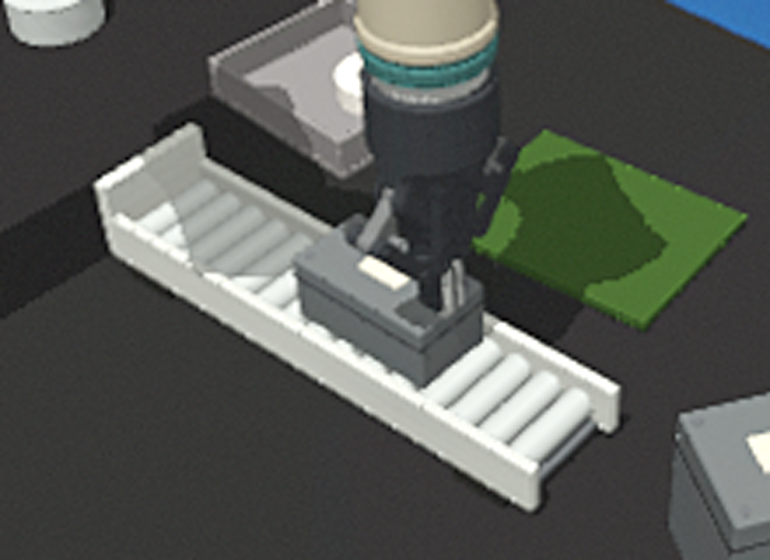

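```bash
python3 - <<'E'
from h import *
d=dict(np.load("s1.npz"))
def proj(P):
    T=np.linalg.inv(d["T"]); P=np.atleast_2d(P)@T[:3,:3].T+T[:3,3]; u=P[:,:2]/P[:,2:]
    u=u*(1+float(d["k1"])*(u**2).sum(1,keepdims=True)); K=d["camera_matrix"]
    return u*[K[0,0],K[1,1]]+[K[0,2],K[1,2]]
p=np.array([.468,-.1487,.0816])
for z in (0,-.0,.01,.022,.035): print(z,((proj(p-[0,0,z])-[170,120])*3.5).round())
im=d["img"].astype(int);R,B=im[...,0],im[...,2]
L=big((R>150)&(R>B+8),(265,185,295,210)); print(L.mean(0),rect(cast(d,L,.09)))
dd=lambda P:((np.array(P)/3.5)+[169.7,119.7])
print("lid corners",cast(d,dd([(482,296),(424,340),(297,258),(352,222)]),.09).round(4).tolist())
print("lower",cast(d,dd([(424,385),(482,340)]),.04).round(4).tolist())
E
```

```text
0 [[442. 315.]]
-0.0 [[442. 315.]]
0.01 [[442. 327.]]
0.022 [[443. 341.]]
0.035 [[444. 355.]]
[279.24137931 197.48275862] (array([464.7, -99.2]), 36.6, 14.3, -86.7)
lid corners [[0.4908, -0.1604, 0.09], [0.44, -0.1615, 0.09], [0.438, -0.05, 0.09], [0.4851, -0.0497, 0.09]]
lower [[0.4461, -0.1518, 0.04], [0.499, -0.151, 0.04]]
```

The side view shows the fingers appearing to meet the lid at crop (445,310), which does not fit their stated length. I'll check with the wrist camera before going on.

```bash
python3 - <<'E'
from rig import manip, sensors, get_image, sign_off
from h import *
d=get_image("wrist"); im=d["img"]; np.savez("w1.npz",**d); print(d["hand_eye"].round(3),d["camera_matrix"])
cv2.imwrite("pics/p3.png",im[...,::-1])
E
```

```text
[[ 0.001 -0.957 -0.291  0.073]
 [ 1.     0.001  0.     0.   ]
 [-0.    -0.291  0.957 -0.15 ]
 [ 0.     0.     0.     1.   ]] [[282.15363726   0.         317.23812239]
 [  0.         282.15363726 197.2385783 ]
 [  0.           0.           1.        ]]
```

View pics/p3.png

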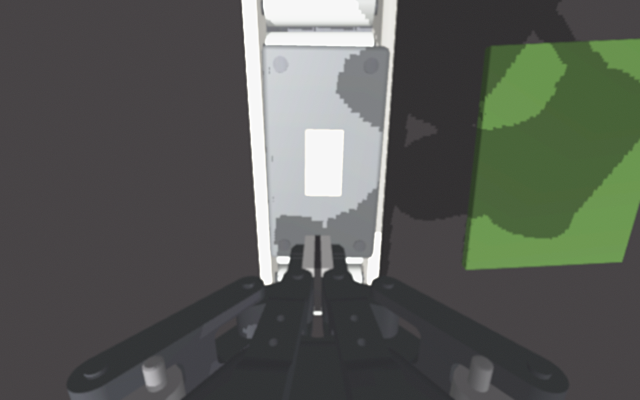

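```bash
python3 - <<'E'
from h import *
d=dict(np.load("w1.npz")); d["T"]=d["hand_eye"]
def at(px,x):
    a=cast(d,px,0)[0]; o=d["T"][:3,3]; r=a-o; return (o+r*(x-o[0])/r[0]).round(4)
for x in (0,.005,.011): print("tip row237",x,at((317,236),x))
# lid plane if z_tool=-0.0084 (lid .09 world)
print("lid z",[cast(d,p,-.0084)[0].round(4).tolist() for p in [(265,48),(388,48),(374,256),(274,254)]])
print("lid if at .07",[cast(d,p,.0116)[0].round(4).tolist() for p in [(265,48),(388,48),(374,256),(274,254)]])
E
```

```text
tip row237 0 [0.     0.0001 0.0085]
tip row237 0.005 [ 0.005   0.0001 -0.0023]
tip row237 0.011 [ 0.011   0.0001 -0.0154]
lid z [[0.1008, -0.0235, -0.0084], [0.1009, 0.0323, -0.0084], [-0.0044, 0.0322, -0.0084], [-0.0032, -0.0239, -0.0084]]
lid if at .07 [[0.1047, -0.0269, 0.0116], [0.1048, 0.0368, 0.0116], [-0.0154, 0.0367, 0.0116], [-0.014, -0.0273, 0.0116]]
```

```bash
python3 steer.py '0 0 -0.005 0;0 0 0 0'|grep -E "for|pos"; python3 steer.py '0 0 -0.02 0;0 0 -0.015 0;0 0 0 0'|grep -E "for|pos"; python3 - <<'E'
from rig import manip, sensors, get_image, sign_off
from h import *
d=get_image("wrist"); im=d["img"]; np.savez("w2.npz",**d)
cv2.imwrite("pics/p4.png",im[...,::-1])
E
```

```text
position: [0.4681, -0.1493, 0.0865]
contact_force: [1.1, 0.8, 0.7]
gripper_force: 0.0
position: [0.4697, -0.1503, 0.1233]
contact_force: [1.1, -0.2, 0.4]
gripper_force: 0.0
```

View pics/p4.png

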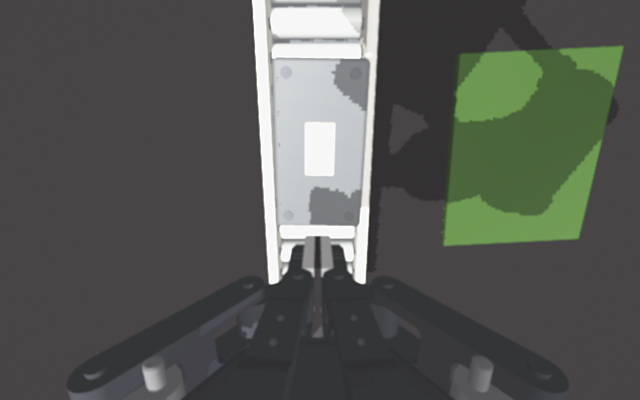

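The fingertip stays at row 236 in free air. It was therefore lying on the lid, about 8 mm behind the TCP when shut rather than 22 mm ahead. I'll open the jaws and see where the tips stand then.

```bash
python3 steer.py '0 0 0 0;0 0 0 0;0 0 0 0;0 0 0 0;0 0 0 0' 0.085|grep -E "wid|pos"; python3 steer.py '0 0 0 0;0 0 0 0;0 0 0 0' |grep -E "wid|pos"; python3 - <<'E'
from rig import manip, sensors, get_image, sign_off
from h import *
d=get_image("wrist"); im=d["img"]; np.savez("w3.npz",**d)
e=get_image("side"); np.savez("s3.npz",**e)
a=im[150:400,60:580,::-1]; b=cv2.resize(e["img"][120:270,190:390,::-1],(520,390)) 
cv2.imwrite("pics/p5.png",np.vstack([a[:210],b]))
E
```

```text
position: [0.4675, -0.1494, 0.1204]
width: 0.0607
position: [0.4678, -0.1496, 0.1209]
width: 0.0854
```

View pics/p5.png

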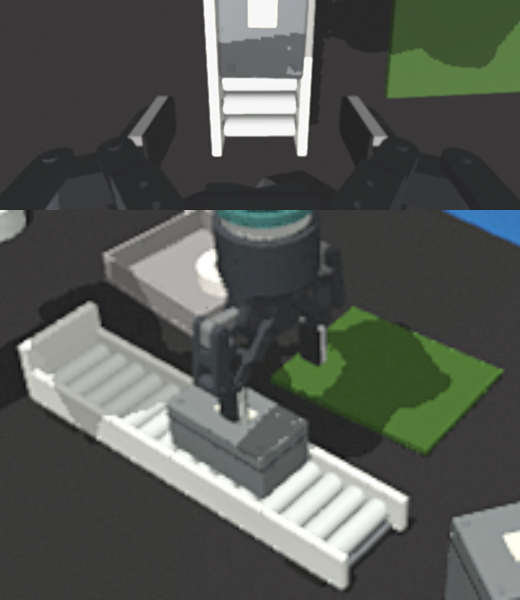

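With the jaws open, the pad tips sit at wrist pixels (228,247) and (405,247), which puts them 13 mm farther back than when shut. That confirms the fingertips are at reported z + 8 mm (shut) and + 21 mm (open). I'll push 30 mm lower.

```bash
python3 steer.py '-0.02 0 0 0;-0.02 0 0 0;0 0 0 0;0 0 0 0;0 0 0 0' 0.0 >/dev/null; python3 steer.py '0 0 0 0;0 0 0 0;0 0 0 0;0 0 0 0' |grep wid; python3 go.py .472 -.187 .052 93.9
```

```text
width: -0.0
pos [ 0.4705 -0.189   0.121 ] yaw 93.93 tilt z [ 0.  0. -1.] clk 6.57 w -0.0 F [-0.7  0.4 -0.4] q6 -0.59
delta tool [0.0018 0.0016 0.069 ]
turn 0.0006
```

```bash
python3 steer.py '0 0 0.035 0;0 0 0.034 0;0 0 0 0;0.006 0 0 0;0.006 0 0 0' |grep -E "pos|contact"; python3 steer.py '0.006 0 0 0;0.006 0 0 0;0.006 0 0 0;0.006 0 0 0;0.006 0 0 0'|grep -E "pos|contact";python3 steer.py '0.006 0 0 0;0.006 0 0 0;0.006 0 0 0;0.006 0 0 0;0.006 0 0 0'|grep -E "pos|contact"; python3 - <<'E'
from rig import manip, sensors, get_image, sign_off
from h import *
d=get_image("side"); im=d["img"].astype(int); np.savez("s4.npz",**d)
L=big((im[...,0]>150)&(im[...,0]>im[...,2]+8),(200,160,310,220)); print(L.mean(0),rect(cast(d,L,.09)),sensors.get_state()["position"])
E
```

```text
position: [0.4706, -0.1775, 0.053]
contact_force: [0.4, -0.4, -0.1]
position: [0.468, -0.147, 0.0527]
contact_force: [0.4, 0.3, -0.8]
position: [0.4655, -0.117, 0.0519]
contact_force: [0.4, -0.0, 0.7]
[261.24 186.44] (array([464.6, -44.5]), 23.7, 20.8, -84.75) [ 0.46502594 -0.11592006  0.05184064]
```

The sample rolls ahead of the fingers as expected.

```bash
python3 steer.py '0.006 0 0 0;0.006 0 0 0;0.006 0 0 0;0.006 0 0 0;0.006 0 0 0' |grep -E "pos|contact"; python3 steer.py '0.006 0 0 0;0.006 0 0 0;0.006 0 0 0;0.006 0 0 0;0.006 0 0 0'|grep -E "pos|contact";python3 steer.py '0.006 0 0 0;0.006 0 0 0;0.006 0 0 0;0.006 0 0 0;0.006 0 0 0'|grep -E "pos|contact"; python3 steer.py '0.006 0 0 0;0.006 0 0 0;0.004 0 0 0'|grep -E "pos|contact"
```

```text
position: [0.4635, -0.0871, 0.052]
contact_force: [-0.2, -0.8, -0.4]
position: [0.4614, -0.0571, 0.052]
contact_force: [-0.4, -0.2, 0.3]
position: [0.4594, -0.0272, 0.052]
contact_force: [-0.2, -0.9, 0.6]
position: [0.4583, -0.0111, 0.052]
contact_force: [-0.1, -1.8, -1.0]
```

```bash
python3 steer.py '0.004 0 0 0;0.003 0 0 0' |grep -E "pos|contact"; python3 steer.py '0.003 0 0 0;0.002 0 0 0'|grep -E "pos|contact"; python3 steer.py '0.002 0 0 0;0 0 0 0'|grep -E "pos|contact"
```

```text
position: [0.4579, -0.0044, 0.052]
contact_force: [-0.2, -0.6, 1.0]
position: [0.459, -0.0011, 0.0523]
contact_force: [2.8, -9.3, -0.3]
position: [0.4596, -0.0009, 0.0525]
contact_force: [1.7, -11.3, -2.0]
```

It met the stop with 11 N at the predicted place. I'll back off, rise and open the jaws.

```bash
python3 steer.py '-0.004 0 0 0;-0.01 0 0 0;0 0 -0.035 0;0 0 -0.035 0;0 0 0 0' >/dev/null; python3 steer.py '0 0 0 0;0 0 0 0;0 0 0 0;0 0 0 0;0 0 0 0' 0.085|grep wid; python3 - <<'E'
from rig import manip, sensors, get_image, sign_off
from h import *
s=sensors.get_state(); d=get_image("wrist"); im=d["img"]; np.savez("w5.npz",**d,pos=s["position"],q=s["ee_rot"])
e=get_image("side"); np.savez("s5.npz",**e)
cv2.imwrite("pics/p6.png",np.vstack([im[:230,60:580,::-1],cv2.resize(e["img"][120:260,190:390,::-1],(520,364))]))
ie=e["img"].astype(int); L=big((ie[...,0]>150)&(ie[...,0]>ie[...,2]+8),(200,150,310,220)); print(L.mean(0),rect(cast(e,L,.09)))
E
python3 go.py .4554 .0656 .042 93.9
```

```text
width: 0.0607
[274.5        150.93333333] (array([574.1,  32.4]), 37.2, 12.5, -47.74)
pos [ 0.4579 -0.0117  0.1212] yaw 93.9 tilt z [-0.002  0.    -1.   ] clk 10.8 w 0.0744 F [ 0.3 -0.8  0.7] q6 -0.25
delta tool [0.0773 0.0029 0.0793]
turn -0.0
```

View pics/p6.png

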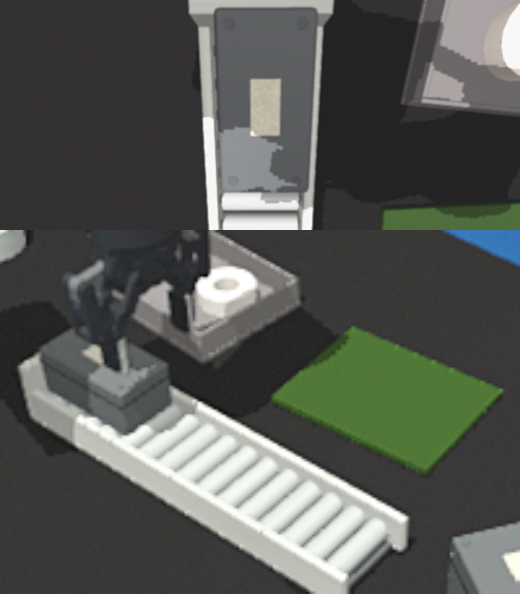

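The picture shows the sample flush at the stop, with lid corners near wrist crop (215,9), (317,8), (309,190) and (217,192), and the board empty. Next I work out the lid centre in tool axes.

```bash
python3 - <<'E'
from h import *
d=dict(np.load("w5.npz")); d["T"]=d["hand_eye"]
for z in (.0312,.038):
    p=cast(d,[(275,9),(377,8),(369,190),(277,192)],z); print(z,p.round(4)[:,:2].tolist(),p.mean(0).round(4),rect(p))
    L=cast(d,[(310,79),(341,79),(340,135),(310,136)],z); print(" label",L.mean(0).round(4))
    m=d["img"].astype(int); g=big((m[...,1]>m[...,0]*1.3)&(m[...,1]>60)); print(g.min(0),g.max(0))
E
```

```text
0.0312 [[0.1284, -0.0236], [0.129, 0.0337], [0.0231, 0.0348], [0.0216, -0.0266]] [0.0755 0.0046 0.0312] (array([75.3,  3.5]), 106.7, 61.5, -0.62)
 label [0.0753 0.0051 0.0312]
[436 203] [586 346]
0.038 [[0.1305, -0.0244], [0.1311, 0.0349], [0.0212, 0.0361], [0.0197, -0.0277]] [0.0756 0.0047 0.038 ] (array([75.4,  3.6]), 110.7, 63.8, -0.62)
 label [0.0754 0.0053 0.038 ]
[436 203] [586 346]
```

```bash
python3 steer.py '0.038 0.002 0 0;0.0385 0.002 0 0;0 0 0 0;0 0 0.03 0;0 0 0.03 0' |grep -E "wid|contact"; python3 steer.py '0 0 0.019 0;0 0 0 0'|grep -E "pos|contact|wid"; python3 steer.py '0 0 0 0;0 0 0 0;0 0 0 0;0 0 0 0;0 0 0 0' 0.03 50; python3 go.py .46 .065 .042 93.9
```

```text
contact_force: [-1.1, -0.9, -0.9]
width: 0.0851
position: [0.4537, 0.0648, 0.0396]
contact_force: [-0.7, -0.4, -0.5]
width: 0.0851
clock: 11.8
position: [0.4583, 0.0646, 0.0442]
ee_rot: [0.001, 0.683, 0.731, 0.001]
contact_force: [-0.0, -0.8, 3.7]
width: 0.0594
gripper_force: 55.2
pos [0.4583 0.0646 0.0442] yaw 93.89 tilt z [ 0.003 -0.    -1.   ] clk 11.8 w 0.0594 F [-0.  -0.8  3.7] q6 -0.08
delta tool [0.0003 0.0017 0.0022]
turn -0.0001
```

The grip is firm at 59.4 mm. I lift straight up, then carry it.

```bash
python3 steer.py '0 0 -0.01 0;0 0 -0.015 0;0 0 -0.02 0;0 0 -0.025 0;0 0 -0.01 0'|grep -E "pos|contact|wid|grip"; python3 go.py .6625 -.102 .12 96.7
```

```text
position: [0.4585, 0.0647, 0.1256]
contact_force: [0.3, -0.7, -3.6]
width: 0.0596
gripper_force: 55.6
pos [0.4585 0.0647 0.1256] yaw 93.89 tilt z [ 0.004  0.    -1.   ] clk 12.22 w 0.0596 F [ 0.3 -0.7 -3.6] q6 -0.08
delta tool [-0.1802  0.1921  0.0065]
turn -0.049
```

```bash
python3 steer.py '-0.008 0.008 0 0;-0.015 0.016 0 0;-0.02 0.021 0 0;-0.02 0.021 0 0;-0.02 0.021 0 0'>/dev/null; python3 steer.py '-0.02 0.021 0 0;-0.02 0.021 0 0;-0.02 0.021 0 0;-0.018 0.021 0 0;-0.012 0.013 0 0'>/dev/null;  python3 steer.py '-0.006 0.006 0 -0.025;0 0 0 -0.024;0 0 0 0;0 0 0 0'|grep -E "contact|wid"; python3 go.py .6625 -.102 .05 96.7;python3 - <<'E'
from rig import manip, sensors, get_image, sign_off
from h import *
s=sensors.get_state(); d=get_image("wrist"); np.savez("w6.npz",**d)
e=get_image("top"); np.savez("t6.npz",**e)
cv2.imwrite("pics/p7.png",np.vstack([d["img"][:290,:,::-1],cv2.resize(e["img"][90:240,200:440,::-1],(640,300))]))
E
```

```text
contact_force: [0.4, -0.2, -2.3]
width: 0.0592
pos [ 0.6576 -0.1006  0.1217] yaw 96.68 tilt z [-0.003  0.001 -1.   ] clk 13.38 w 0.0592 F [ 0.4 -0.2 -2.3] q6 -0.37
delta tool [-0.0021  0.0049  0.0717]
turn -0.0003
```

View pics/p7.png

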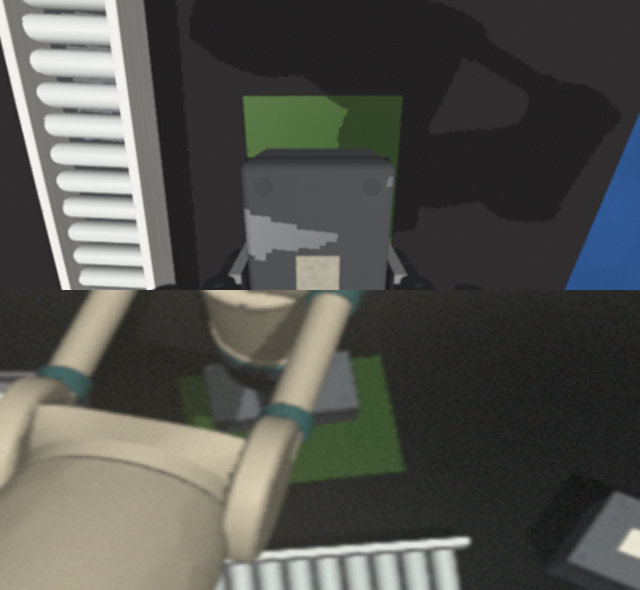

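The wrist view shows the board's far edge at (243,96)–(402,96) and the held box square over it. I compute the board's centre in tool axes from that edge.

```bash
python3 - <<'E'
from h import *
d=dict(np.load("w6.npz")); d["T"]=d["hand_eye"]
for z in (.1097,.116):
    p=cast(d,[(243,96),(402,96)],z); print(z,p.round(4).tolist(), "len",np.linalg.norm(p[1]-p[0]).round(4),"centre",(p.mean(0)[:2]-[.09,0]).round(4))
for z in (-.0355+.0217+.0,.0): print("box front",cast(d,[(244,160),(391,160)],z-.01).round(4).tolist())
E
```

```text
0.1097 [[0.0861, -0.0644, 0.1097], [0.0863, 0.0739, 0.1097]] len 0.1384 centre [-0.0038  0.0047]
0.116 [[0.0865, -0.066, 0.116], [0.0866, 0.0757, 0.116]] len 0.1417 centre [-0.0035  0.0048]
box front [[0.0522, -0.0328, -0.0238], [0.0523, 0.0335, -0.0238]]
box front [[0.0499, -0.0364, -0.01], [0.05, 0.0371, -0.01]]
```

```bash
python3 steer.py '-0.0025 0.005 0.01 0;0 0 0.025 0;0 0 0.03 0;0 0 0.02 0;0 0 0.006 0'|grep -E "contact|pos"; python3 steer.py '0 0 0.004 0;0 0 0.003 0;0 0 0 0'|grep -E "contact|pos"; python3 go.py .6625 -.102 .0162 96.7
```

```text
position: [0.6611, -0.1017, 0.0276]
contact_force: [-1.3, 0.6, -4.6]
position: [0.6651, -0.1029, 0.0257]
contact_force: [-0.0, -0.4, -3.2]
pos [ 0.6651 -0.1029  0.0257] yaw 96.71 tilt z [ 0.002 -0.    -1.   ] clk 14.15 w 0.0597 F [-0.  -0.4 -3.2] q6 -0.37
delta tool [ 0.0012 -0.0025  0.0095]
turn 0.0002
```

```bash
python3 steer.py '0 -0.0015 0.003 0;0 0 0.002 0;0 0 0 0'|grep -E "contact|pos"; python3 steer.py '0 0 0.0015 0;0 0 0.001 0;0 0 0 0'|grep -E "contact|pos"; python3 steer.py '0 0 0.001 0;0 0 0 0'|grep -E "contact|pos"
```

```text
position: [0.6628, -0.103, 0.0205]
contact_force: [0.1, -0.1, -4.7]
position: [0.6627, -0.103, 0.0175]
contact_force: [-0.9, -0.6, -3.4]
position: [0.6626, -0.103, 0.0164]
contact_force: [-0.0, 0.4, -4.5]
```

```bash
python3 steer.py '0 0 0.001 0;0 0 0 0'|grep -E "contact|pos"; python3 steer.py '0 0 0.001 0;0 0 0 0'|grep -E "contact|pos"; python3 steer.py '0 0 0.001 0;0 0 0 0'|grep -E "contact|pos"
```

```text
position: [0.6627, -0.103, 0.0163]
contact_force: [-2.4, -0.4, 1.7]
position: [0.6627, -0.103, 0.0163]
contact_force: [-3.2, 0.8, 7.3]
position: [0.6627, -0.103, 0.0163]
contact_force: [-4.6, 1.6, 11.7]
```

It touched down at the predicted height. I unload, open and retreat.

```bash
python3 steer.py '0 0 -0.002 0;0 0 0 0'|grep -E "contact|pos"; python3 steer.py '0 0 0 0;0 0 0 0;0 0 0 0;0 0 0 0;0 0 0 0' 0.085|grep -E "contact|wid"; python3 steer.py '0 0 -0.01 0;0 0 -0.03 0;0 0 -0.04 0;0 0 -0.04 0;0 0 -0.04 0'|grep -E "contact|pos"; python3 steer.py '-0.03 -0.02 0 0;-0.03 -0.02 0 0;-0.03 -0.02 0 0;0 0 0 0;0 0 0 0'|grep -E "contact|pos"; python3 - <<'E'
from rig import manip, sensors, get_image, sign_off
from h import *
d=get_image("wrist"); e=get_image("side")
cv2.imwrite("pics/p8.png",np.vstack([cv2.resize(d["img"][...,::-1],(400,250)),cv2.resize(e["img"][100:300,200:440,::-1],(400,333))]))
np.savez("s8.npz",**e); im=e["img"].astype(int)
L=big((im[...,0]>150)&(im[...,0]>im[...,2]+8),(300,140,380,220)); print(L.mean(0),rect(cast(e,L,.062)))
E
```

```text
position: [0.6633, -0.1031, 0.0163]
contact_force: [-0.8, -0.4, 5.3]
contact_force: [0.5, 0.5, -0.4]
width: 0.0848
position: [0.6624, -0.1029, 0.1778]
contact_force: [1.6, -0.4, 0.1]
position: [0.613, -0.2011, 0.1764]
contact_force: [-0.0, 0.3, -0.1]
[339.5        166.46428571] (array([ 664.5, -102.6]), 32.8, 17.4, -87.18)
```

View pics/p8.png

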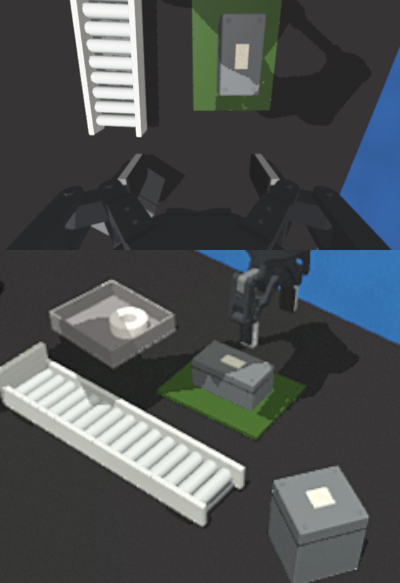

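The sample stands upright and square on the board: its label is at (0.6645, -0.1026), and the board's centre is about (0.6625, -0.102). The spare is where it was and the gripper is clear.

```bash
python3 -c "
from rig import manip, sensors, get_image, sign_off
print(sensors.get_state()['clock']); print(sign_off())"
```

```text
16.8333
the job is handed in; nothing more can be done
None
```

The sample was rolled to the end stop, then lifted off and set down upright in the middle of the board (about 2 mm off centre, long sides aligned), spare untouched, handed in at 16.8 s; on my first push the closed fingertips sat about 30 mm higher than the stated geometry and dragged the box by its lid at about 6 N, so I finished the roll with a lower push.

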